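# Clear the way and hold the paint rack's gate ajar

## Robot

A 6-joint arm with a two-finger parallel gripper is mounted at the origin on the work surface. World frame = base frame: x ahead of the robot, y to its left, z up, the work surface at z = 0. Lengths are in m, angles in rad, forces in N, time in s.
With the tool pointing down it reaches from about 0.25 to 0.725 m from the base axis. Payload 4 kg.
Tool frame: the origin (TCP) lies on the centre line of the jaws, within the pads' length; the fingertips stand 17 mm ahead of it and the grasp point (between the pads) lies 2 mm behind it; z points along the fingers, y is the line along which they close (so a half turn about z gives the same grasp; the last joint's range is limited). The gripper opens to 85 mm and grips with 20 to 120 N. Pads are 22 mm wide; open, the fingers measure 114 mm over their backs; the gripper's body (76 mm by 85 mm) begins 54 mm behind the grasp point. The pads swing forward as they close: fully open they stand 13 mm farther back than shut.
Start: joints at [-1.288, 0.241, 0.005, 1.335, 0, 1.571], TCP at [0.14, -0.48, 0.248] pointing down, gripper open.
Joint ranges: [-2.72, 2.72], [-1.05, 1.87], [-1.09, 1.28], [-1.99, 2.15], [-1.42, 1.44], [-3.14, 3.14]. Speed limits (rad/s): [2.79, 2.79, 3.14, 3.14, 3.14, 3.14].

## Interface

Orientations are given as a unit quaternion [x, y, z, w].
In Python, from workcell import bot, camera, get_calibration gives the robot as it stands.
- The arm moves only by the tool apply_moves, never from a script. Its argument "steps" is a list of rows, each a list of 3 entries, a list of its own where there are three numbers: the shift along the tool's x, y, z as a fraction of full scale, then the turn, a rotation vector about the tool's x, y, z as a fraction of full scale, then the opening, from 0 (shut) to 1 (fully open). A call has exactly 8 rows; each row shifts and turns the commanded pose from where the row before left it, along the tool's axes as they then stand; what a row does not reach is not made up. Full scale, the value 1, is 20 cm for a shift and pi rad for a turn. A row lasts 1/12 s, in which the tool goes at most 41.7 mm and 7.16 degrees, less where a joint would pass 70% of its speed; a pose out of reach is approached as far as the arm can. A call with a number of a shift or a turn outside -1 to 1 is refused whole. A call with a gripper value outside its range is refused whole. The fingers move at their own pace and stop on an object; the grip force is fixed at half the most. Time passes only in rows, so rows that do not move let the fingers close, or fill a call up. It gives the time, the measured TCP pose, the force, the opening and the grip force at its end, in the units of the state.
- bot.get_obs(): the state, without advancing time (a new reading comes with each control period).
- camera(name): name is "scene" or "top" or "wrist"; returns (picture, depth): 400x640x3 uint8, red, green, blue; 400x640 float32, m along the optical axis (not along the pixel's ray), 0 where there is no reading.
- get_calibration(name): a dict with "fov_y" (degrees; the focal length in pixels is half the picture's height over the tangent of half this angle, whatever the lens; pixels are square), "cx", "cy" (the principal point, pixels), "rvec" (rotation vector, rad) and "tvec" (3), from world to camera coordinates, as OpenCV has them. Camera axes: x right, y down, z forward; pixel columns grow to the right and rows downward; lengths in m; the calibration is good to about 2 mm. A picture is of the moment at which its call begins: read the wrist's pose just before it. get_calibration takes no time and is no camera call; for the wrist camera it gives the pose at the moment of the call.
- bot.job_done(): hands the job in; it is judged then, once.
The state is a dict: "clock": time; "joint_pos": joint angles; "joint_vel": joint speeds; "tau": joint torques, N m; "eef_pos": TCP position; "tool_rot": TCP orientation; "ft_force": force on the tool from outside, world axes, zero at the start; "ft_torque": the same for the moment, N m; "grip_width": finger opening in m; "grasp_force": force on a finger pad.
Only numpy, scipy, OpenCV 4.12 (cv2) and the standard library are available. Lean on these libraries where they do the work, as an engineer would, in place of code of your own. Each camera call takes 0.05 s, during which the arm holds its last target. There are 200 camera calls.

## Task

First slide the loose pigment box squarely up against the fixed pigment box beside it so the gap between them is closed, and let go of it: it stands in the gate's way. Then take the upright knob of the sagging bolt on top of the paint rack's gate, lift the bolt so that its hooked end rides over the keeper's bent-up lip while you pull it back clear of the keeper, and by the same knob pull the gate ajar, to about 30 degrees. Your program finishes while holding: keep the gate ajar by the knob against its closing spring, nothing let go, with the bolt drawn back, the boxes still tight together and the jars and the cup left as they were.

Things in the scene. Friction and masses are not known exactly. Their poses are not given: they have to be found in the camera images.
- loose_box: loose dark wooden lidded box, 50 (x) by 80 (y) by 60 mm high, about 0.2 kg; origin at the centre of its underside. Stands on the bench in front of the gate, with a gap of 50 to 110 mm between its -y end and the fixed box; may stand slightly turned
- loose_face (a point): centre of the loose box's -y end face, 30 mm up; axes as the box
- fixed_box: the same kind of box but 110 mm long in y, fixed to the bench; 50 (x) by 110 (y) by 60 mm high; origin at the centre of its underside; square with the rack
- fixed_face (a point): centre of the fixed box's +y end face, 30 mm up, which the loose box must be butted against; axes as the fixed box (y out of this face, towards the loose box). Flush means that loose_face and fixed_face meet, 0 mm apart along y
- rack: fixed open-topped light wooden rack for paint jars, 300 mm wide (y), 202 mm deep, with low walls 82 mm high and two front posts 130 mm high; origin on the bench, below the middle of the gate's plane; its x points away from the open front, into the rack (towards the jars); its gate stands at x = 0 and opens towards -x
- gate (a joint): angle of the slatted gate between the front posts (rad): 0 shut, grows as its bolt end swings towards the rack's -x, stops at 1.2. Gate 222 mm wide, 18 mm thick, top 130 mm above the bench. A spring always pulls it shut (about 0.7 N m at 0.5 rad)
- gate_hinge (a point): point on the gate's vertical hinge line, at the height of the gate's top (130 mm); at the rack's +y end. Axes turn with the gate: y along the closed gate from the bolt end to the hinge
- bolt: steel bolt along the gate's top: round rod 10 mm thick, axis 147 mm above the bench when it lies low; origin on that axis below the knob, 168 mm from the hinge line when fully home. y runs along the rod to the hinge. It is slack: it can be lifted straight up by up to 14 mm and falls back when let go, but does not tilt or turn on the gate; pulling it to the rack's -x swings the gate
- bolt_grip (a point): where to take the bolt's upright knob: on the axis of its round stem, 42 mm above the rod's axis. The stem is 14 mm in diameter and runs from the rod up to a cap 20 mm in diameter and 6 mm thick, whose top is 62 mm above the rod's axis
- bolt_nose (a point): underside of the bolt's hooked end: a block 10 by 8 (y) by 20 mm at the rod's -y end, reaching 15 mm below the rod's axis, 77 mm to -y of the knob
- bolt_slide (a joint): how far the bolt is drawn back towards the hinge (m): 0 home in the keeper (starts at 0 to 0.003), 0.040 fully back; about 1 N of friction. From 0.022 the hooked end is out of the keeper and the gate is free. Two wire guides on the gate, tops 169 mm above the bench, stand 38 mm to -y and 72 mm to +y of the knob's home place
- keeper (a point): top middle of the keeper's bent-up lip, a 4 mm thick steel tongue on the latch post, 139 mm above the bench. The hooked end hangs 7 mm below the lip's top on its far (-y) side, so it must be raised 8 mm or more (best 11 mm) to pass over it. Steel cheeks on both sides of the hooked end keep the gate shut until the bolt is out
- jar_a: paint jar, 60 mm in diameter, 85 mm high, standing in the rack; leave alone; origin under its centre
- jar_b: second paint jar like it, also in the rack; leave alone
- cup: white mug, 80 mm high, on the bench at the rack's +y side; leave alone; origin under its centre

How it is judged:
On the way, in this order (a step that is already met when the one before it is completed fails the run):
1. the loose box is butted squarely against the fixed box and let go (y of loose_face in the frame of fixed_face between -0.003 and 0.003 m and x of loose_face in the frame of fixed_face between -0.02 and 0.02 m and angle between the y axis of loose_box and the y axis of fixed_box, either way round below 0.06 rad and angle between loose_box's own z axis and vertical below 0.1 rad and height (world z) of loose_box below 0.006 m and linear speed of loose_box below 0.02 m/s and contact force between the fingers and loose_box below 0.1 N and value of joint gate below 0.05 rad), for 0.2 s.
2. the bolt is drawn back clear of the keeper, held by the fingers (value of joint bolt_slide above 0.022 m and contact force between the fingers and bolt above 1 N), for 0.1 s.
At the end, for the whole second after the job is handed in: the fingers still press on the bolt (over 2 N) and hold the gate still at 0.35 to 0.70 rad (20 to 40 degrees), the bolt is drawn back at least 20 mm, the loose box is upright on the bench, within 3 mm of the fixed box's face, within 20 mm sideways and 0.06 rad of square, untouched by gate or arm (y of loose_face in the frame of fixed_face between -0.003 and 0.003 m and x of loose_face in the frame of fixed_face between -0.02 and 0.02 m and angle between the y axis of loose_box and the y axis of fixed_box, either way round below 0.06 rad and angle between loose_box's own z axis and vertical below 0.1 rad and height (world z) of loose_box below 0.006 m and linear speed of loose_box below 0.02 m/s and value of joint gate between 0.35 and 0.7 rad and value of joint bolt_slide above 0.02 m and velocity of joint gate between -0.05 and 0.05 rad/s and contact force between the fingers and bolt above 2 N and contact force between each of the arm, rack and loose_box below 0.1 N); the arm keeps its last pose, push and grip.
It fails at once if the jar_a is shifted by more than 30 mm (distance of jar_a from where it was at the start of the episode above 0.03 m).
It fails at once if the jar_b is shifted by more than 30 mm (distance of jar_b from where it was at the start of the episode above 0.03 m).
It fails at once if the cup is shifted by more than 30 mm (distance of cup from where it was at the start of the episode above 0.03 m).
It also fails if it takes over 45 s, if anything falls off the work surface, if the arm or the gripper's body presses on something with over 40 N, if the wrist force passes 120 N, or if a joint passes its speed limit or range.

## Working session

There is one attempt and no reset: what is moved stays moved. The work goes in short steps, Python scripts to look and compute and a tool call to move; the robot and the scene stay as the last step left them, time stands still between calls to the robot, and variables do not carry over. Pictures are saved under pics/ and viewed, at most 10 in all, crops included, and the job is handed in when it is done.

Besides the shell and the picture viewer there is one more tool, called after ">>>" by a JSON object that holds its "method" and its "body". apply_moves: Moves the arm, as the interface text tells. Its arguments: {"type":"object","properties":{"steps":{"type":"array"}},"required":["steps"]}

```bash
ls; mkdir -p pics
cat > h.py <<'E'
import numpy as np, cv2
from workcell import bot, camera, get_calibration
def cal(n):
    c=get_calibration(n); R=cv2.Rodrigues(np.array(c['rvec'],float))[0]; t=np.array(c['tvec'],float).ravel()
    return 200/np.tan(np.radians(c['fov_y']/2)),c['cx'],c['cy'],R,t
def cloud(n):
    k=cal(n); im,d=camera(n); f,cx,cy,R,t=k
    v,u=np.mgrid[:400,:640]; P=np.stack([(u-cx)/f*d,(v-cy)/f*d,d],-1)
    W=(P-t)@R; W[d==0]=np.nan
    return im,W
E
python3 - <<'E'
from h import *
print(bot.get_obs())
for n in('scene','top'):
    im,W=cloud(n); np.savez(f'{n}.npz',im=im,W=W); cv2.imwrite(f'pics/{n}0.png',im[...,::-1]); f,cx,cy,R,t=cal(n); print(n,f,-R.T@t)
E
```

```text
pics
{'clock': 0.0, 'joint_pos': array([-1.28799283e+00,  2.41433130e-01,  3.71616656e-03,  1.33517671e+00,
        1.12689287e-05,  1.57079049e+00]), 'joint_vel': array([-7.50532773e-05, -4.75476049e-04,  7.85324167e-04,  1.75847134e-03,
        9.10567593e-04,  3.68017618e-04]), 'tau': array([-6.92427275e-04, -3.72311211e+01,  2.52412713e+01,  1.69087260e-02,
        1.70650463e-05,  1.46735637e-06]), 'eef_pos': array([ 0.13936248, -0.47956954,  0.24739976]), 'tool_rot': array([ 9.90018464e-01,  1.40933817e-01, -1.42208990e-04, -1.03899902e-03]), 'ft_force': array([-0.32925402,  0.3170662 , -0.75365357]), 'ft_torque': array([ 0.00267898, -0.02135439,  0.04929519]), 'grasp_force': 0.0, 'grip_width': 0.08514648107314507}
scene 460.5926013050698 [ 1.03043263 -0.18142559  1.0485737 ]
top 487.83038023167256 [0.42000999 0.12175541 1.24635301]
```

View pics/top0.png

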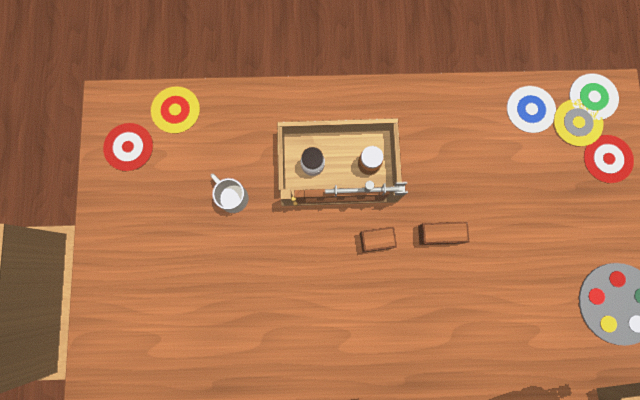

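View pics/scene0.png

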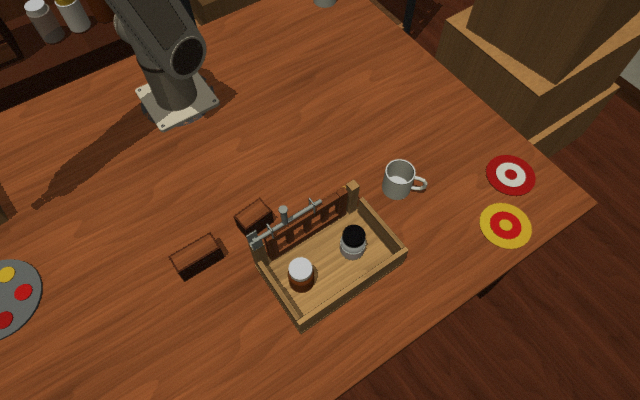

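The top view shows the loose box near (378,239), the fixed box near (443,233), and the bolt from (325,192) to (407,188) with its knob at about (369,186). The mug is at (229,194). Next I measure from the depth cloud.

Run:
```python
from h import *
z=np.load('top.npz'); im,W=z['im'],z['W']
def box(m,name):
    m=m.astype(np.uint8); n,l,s,c=cv2.connectedComponentsWithStats(m)
    for i in range(1,n):
        if s[i,4]<40: continue
        P=W[l==i]; r=cv2.minAreaRect(P[:,:2].astype(np.float32)*1000)
        print(name,s[i],P[:,:2].mean(0).round(4),'z',np.median(P[:,2]).round(4),[np.round(q,1) for q in r])
Z=W[...,2]; v,u=np.mgrid[:400,:640]
box((Z>.05)&(Z<.07)&(v>215)&(v<260)&(u>340)&(u<480),'box')
box((Z>.03)&(v>165)&(v<225)&(u>200)&(u<255),'cup')
R=(v>110)&(v<215)&(u>265)&(u<415)
for a,b in((.075,.09),(.122,.135),(.14,.158),(.16,.175),(.195,.215)): box(R&(Z>a)&(Z<b),f'{a}')
z=np.load('scene.npz'); im,W=z['im'],z['W'];Z=W[...,2]; v,u=np.mgrid[:400,:640]
R=(v>180)&(v<330)&(u>160)&(u<410)
print('scene')
for a,b in((.052,.066),(.122,.135),(.14,.158),(.195,.215)): box(R&(Z>a)&(Z<b),f'{a}')
```

```text
box [422 222  47  22 953] [ 0.5128 -0.183 ] z 0.0602 [array([ 513.3, -184.2]), array([ 50.4, 110.6]), np.float64(0.7)]
box [361 227  36  25 686] [ 0.5012 -0.0206] z 0.0601 [array([501.5, -21.1]), array([50. , 80.4]), np.float64(6.5)]
cup [211 174  36  38 465] [0.6223 0.3461] z 0.0673 [array([630. , 344.2]), array([100.2,  75.3]), np.float64(10.1)]
0.075 [ 278  118  124   73 1231] [0.7485 0.0722] z 0.0815 [array([712.9,  70.8]), array([171.9, 301.1]), np.float64(1.2)]
0.122 [281 189  10  11 106] [0.6053 0.1994] z 0.1297 [array([605.2, 199.2]), array([21.2, 23.9]), np.float64(88.4)]
0.122 [293 189  42  12 281] [0.6052 0.1395] z 0.1294 [array([606.1, 135.2]), array([22.3, 96.3]), np.float64(3.9)]
0.122 [337 192  47   5 155] [0.6017 0.0286] z 0.1294 [array([602.1,  26.4]), array([  7.8, 107.1]), np.float64(0.5)]
0.14 [371 185  13   7  54] [ 0.6077 -0.0127] z 0.1508 [array([609.5, -11.4]), array([12.9, 29.4]), np.float64(4.1)]
0.14 [386 184  20   8  97] [ 0.6101 -0.0524] z 0.1506 [array([611.4, -52.8]), array([15.7, 44.3]), np.float64(1.6)]
0.14 [325 189  10   5  48] [0.6065 0.0979] z 0.1
[... 1128 characters left out ...]
.052 [297 286  63  43 109] [ 0.7961 -0.0033] z 0.0589 [array([796.2,   2.5]), array([161.7,   9.4]), np.float64(87.8)]
0.122 [264 181  96  62 741] [0.6088 0.0918] z 0.1299 [array([604.9,  84.1]), array([ 24.9, 253.8]), np.float64(0.1)]
0.122 [248 241  17  12  50] [ 0.6129 -0.0693] z 0.1297 [array([612.8, -69.2]), array([34.7, 19.6]), np.float64(47.2)]
0.14 [271 199  51  33 248] [0.6077 0.0442] z 0.1513 [array([608.7,  43.5]), array([ 19.1, 130.1]), np.float64(3.9)]
0.14 [247 227  26  15 128] [ 0.6047 -0.0504] z 0.151 [array([606.8, -51.8]), array([52.3, 20. ]), np.float64(87.6)]
0.195 [278 205  10  11  75] [0.6078 0.0109] z 0.2086 [array([607.1,  10.8]), array([18.2, 18. ]), np.float64(5.4)]
```

```bash
cat >> h.py <<'E'
from scipy.spatial.transform import Rotation as Ro
def plan(p,yaw,n):
    """rows (even) to bring TCP to p with tool-y at world angle yaw (deg), tool down"""
    o=bot.get_obs(); P=o['eef_pos']; R=Ro.from_quat(o['tool_rot'])
    c,s=np.cos(np.radians(yaw)),np.sin(np.radians(yaw))
    T=Ro.from_matrix(np.array([[-s,c,0],[c,s,0],[0,0,-1]]).T)
    rv=(R.inv()*T).as_rotvec(); d=(np.array(p)-P)/n
    print('pos',P.round(4),'yaw',np.degrees(np.arctan2(*R.apply([0,1,0])[[1,0]])).round(2),'F',o['ft_force'].round(1),'w',o['grip_width'].round(4),'gf',o['grasp_force'],'t',o['clock'])
    for i in range(n):
        print((R.inv().apply(d)/.2).round(3),(rv/n/np.pi).round(4)); R=R*Ro.from_rotvec(rv/n)
E
python3 -c "
from h import *
plan([.501,-.021,.2],6.4,16)"
```

```text
Traceback (most recent call last):
  File "h.py", line 18, in plan
    print('pos',P.round(4),'yaw',np.degrees(np.arctan2(*R.apply([0,1,0])[[1,0]])).round(2),'F',o['ft_force'].round(1),'w',o['grip_width'].round(4),'gf',o['grasp_force'],'t',o['clock'])
                                                                                                                          ^^^^^^^^^^^^^^^^^^^^^
AttributeError: 'float' object has no attribute 'round'
```

```bash
sed -i "s/o\['grip_width'\].round(4)/round(o['grip_width'],4)/" h.py
python3 -c "
from h import *
plan([.501,-.021,.2],6.4,16)"
```

```text
pos [ 0.1394 -0.4796  0.2475] yaw -73.8 F [ 0.1 -0.   0.4] w 0.0854 gf 0.0 t 0.1
[ 0.149 -0.106  0.015] [-0.     -0.     -0.0278]
[ 0.157 -0.093  0.015] [-0.     -0.     -0.0278]
[ 0.165 -0.079  0.015] [-0.     -0.     -0.0278]
[ 0.171 -0.064  0.015] [-0.     -0.     -0.0278]
[ 0.176 -0.049  0.015] [-0.     -0.     -0.0278]
[ 0.179 -0.033  0.015] [-0.     -0.     -0.0278]
[ 0.182 -0.017  0.015] [-0.     -0.     -0.0278]
[ 0.183 -0.001  0.015] [-0.     -0.     -0.0278]
[0.182 0.015 0.015] [-0.     -0.     -0.0278]
[0.18  0.03  0.015] [-0.     -0.     -0.0278]
[0.177 0.046 0.015] [-0.     -0.     -0.0278]
[0.172 0.061 0.015] [-0.     -0.     -0.0278]
[0.166 0.076 0.015] [-0.     -0.     -0.0278]
[0.159 0.09  0.015] [-0.     -0.     -0.0278]
[0.15  0.104 0.015] [-0.     -0.     -0.0278]
[0.141 0.116 0.015] [-0.     -0.     -0.0278]
```

>>> {"method": "apply_moves", "body": {"steps": [[[0.15,-0.106,0.015],[0,0,-0.028],1],[[0.157,-0.093,0.015],[0,0,-0.028],1],[[0.165,-0.079,0.015],[0,0,-0.028],1],[[0.171,-0.064,0.015],[0,0,-0.028],1],[[0.176,-0.049,0.015],[0,0,-0.028],1],[[0.179,-0.033,0.015],[0,0,-0.028],1],[[0.182,-0.017,0.015],[0,0,-0.028],1],[[0.183,0,0.015],[0,0,-0.028],1]]}}

```text
clock: 0.77
eef_pos: [0.3209, -0.2487, 0.2239]
tool_rot: [0.88, 0.475, -0.0, -0.0]
ft_force: [0.4, -0.7, -0.1]
grip_width: 0.0855
grasp_force: 0.0
```

>>> {"method": "apply_moves", "body": {"steps": [[[0.182,0.015,0.015],[0,0,-0.028],1],[[0.18,0.03,0.015],[0,0,-0.028],1],[[0.177,0.046,0.015],[0,0,-0.028],1],[[0.172,0.061,0.015],[0,0,-0.028],1],[[0.166,0.076,0.015],[0,0,-0.028],1],[[0.159,0.09,0.015],[0,0,-0.027],1],[[0.15,0.104,0.015],[0,0,-0.027],1],[[0.141,0.116,0.015],[0,0,-0.027],1]]}}

```text
clock: 1.43
eef_pos: [0.5008, -0.0184, 0.1997]
tool_rot: [0.665, 0.746, -0.0, -0.0]
ft_force: [0.0, -0.0, -0.0]
grip_width: 0.0853
grasp_force: 0.0
```

```bash
python3 -c "
from h import *
plan([.501,-.021,.033],6.4,8)"
```

```text
pos [ 0.5008 -0.0184  0.1997] yaw 6.57 F [ 0. -0. -0.] w 0.0853 gf 0.0 t 1.4333
[-0.002  0.     0.104] [-0.     -0.      0.0001]
[-0.002  0.     0.104] [-0.     -0.      0.0001]
[-0.002  0.     0.104] [-0.     -0.      0.0001]
[-0.002 -0.     0.104] [-0.     -0.      0.0001]
[-0.002 -0.     0.104] [-0.     -0.      0.0001]
[-0.002 -0.     0.104] [-0.     -0.      0.0001]
[-0.002 -0.     0.104] [-0.     -0.      0.0001]
[-0.002 -0.     0.104] [-0.     -0.      0.0001]
```

>>> {"method": "apply_moves", "body": {"steps": [[[-0.002,0,0.104],[0,0,0],1],[[-0.002,0,0.104],[0,0,0],1],[[-0.002,0,0.104],[0,0,0],1],[[-0.002,0,0.104],[0,0,0],1],[[-0.002,0,0.104],[0,0,0],1],[[-0.002,0,0.104],[0,0,0],1],[[-0.002,0,0.104],[0,0,0],1],[[-0.002,0,0.104],[0,0,0],1]]}}

```text
clock: 2.1
eef_pos: [0.5002, -0.0233, 0.0326]
tool_rot: [0.667, 0.745, -0.0, -0.0]
ft_force: [0.1, -0.4, 0.2]
grip_width: 0.0855
grasp_force: 0.0
```

>>> {"method": "apply_moves", "body": {"steps": [[[0,0,0],[0,0,0],0.5],[[0,0,0],[0,0,0],0.5],[[0,0,0],[0,0,0],0.4],[[0,0,0],[0,0,0],0.4],[[0,0,0],[0,0,0],0.4],[[0,0,0],[0,0,0],0.4],[[0,0,0],[0,0,0],0.4],[[0,0,0],[0,0,0],0.4]]}}

```text
clock: 2.77
eef_pos: [0.5014, -0.0233, 0.0349]
tool_rot: [0.667, 0.745, 0.001, 0.001]
ft_force: [-0.6, -0.5, 5.1]
grip_width: 0.0496
grasp_force: 64.1
```

```bash
python3 -c "
from h import *
plan([.511,-.086,.0345],1.1,16)"
```

```text
pos [ 0.5014 -0.0233  0.0349] yaw 6.3 F [-0.6 -0.5  5.1] w 0.0496 gf 64.10757064819336 t 2.7667
[-0.02   0.001  0.   ] [0.     0.     0.0018]
[-0.02   0.001  0.   ] [0.     0.     0.0018]
[-0.02   0.001  0.   ] [0.     0.     0.0018]
[-0.02   0.001  0.   ] [0.     0.     0.0018]
[-0.02   0.001  0.   ] [0.     0.     0.0018]
[-0.02   0.001  0.   ] [0.     0.     0.0018]
[-0.02   0.002  0.   ] [0.     0.     0.0018]
[-0.02   0.002  0.   ] [0.     0.     0.0018]
[-0.02   0.002  0.   ] [0.     0.     0.0018]
[-0.02   0.002  0.   ] [0.     0.     0.0018]
[-0.02   0.002  0.   ] [0.     0.     0.0018]
[-0.02   0.002  0.   ] [0.     0.     0.0018]
[-0.02   0.002  0.   ] [0.     0.     0.0018]
[-0.02   0.002  0.   ] [0.     0.     0.0018]
[-0.02   0.002  0.   ] [0.     0.     0.0018]
[-0.02   0.003  0.   ] [0.     0.     0.0018]
```

>>> {"method": "apply_moves", "body": {"steps": [[[-0.02,0.001,0],[0,0,0.0018],0.4],[[-0.02,0.001,0],[0,0,0.0018],0.4],[[-0.02,0.001,0],[0,0,0.0018],0.4],[[-0.02,0.001,0],[0,0,0.0018],0.4],[[-0.02,0.001,0],[0,0,0.0018],0.4],[[-0.02,0.001,0],[0,0,0.0018],0.4],[[-0.02,0.002,0],[0,0,0.0018],0.4],[[-0.02,0.002,0],[0,0,0.0018],0.4]]}}

```text
clock: 3.43
eef_pos: [0.5066, -0.054, 0.035]
tool_rot: [0.684, 0.73, 0.002, -0.0]
ft_force: [-0.3, 4.7, 4.6]
grip_width: 0.0492
grasp_force: 64.6
```

>>> {"method": "apply_moves", "body": {"steps": [[[-0.02,0.002,0],[0,0,0.0018],0.4],[[-0.02,0.002,0],[0,0,0.0018],0.4],[[-0.02,0.002,0],[0,0,0.0018],0.4],[[-0.02,0.002,0],[0,0,0.0018],0.4],[[-0.02,0.002,0],[0,0,0.0018],0.4],[[-0.02,0.002,0],[0,0,0.0018],0.4],[[-0.02,0.002,0],[0,0,0.0018],0.4],[[-0.02,0.002,0],[0,0,0.0018],0.4]]}}

```text
clock: 4.1
eef_pos: [0.5112, -0.0859, 0.035]
tool_rot: [0.7, 0.714, 0.002, 0.0]
ft_force: [-0.2, 4.0, 5.7]
grip_width: 0.0491
grasp_force: 64.6
```

>>> {"method": "apply_moves", "body": {"steps": [[[-0.005,0,0],[0,0,0],0.4],[[-0.005,0,0],[0,0,0],0.4],[[-0.005,0,0],[0,0,0],0.4],[[-0.005,0,0],[0,0,0],0.4],[[0,0,0],[0,0,0],0.4],[[0,0,0],[0,0,0],0.4],[[0,0,0],[0,0,0],0.4],[[0,0,0],[0,0,0],0.4]]}}

```text
clock: 4.77
eef_pos: [0.5114, -0.0899, 0.0349]
tool_rot: [0.7, 0.714, 0.002, 0.0]
ft_force: [-0.2, 3.7, 5.9]
grip_width: 0.0496
grasp_force: 64.3
```

Not in contact yet (drag is still about 4 N). I'll creep further.

>>> {"method": "apply_moves", "body": {"steps": [[[-0.004,0,0],[0,0,0],0.4],[[-0.004,0,0],[0,0,0],0.4],[[-0.004,0,0],[0,0,0],0.4],[[0,0,0],[0,0,0],0.4],[[0,0,0],[0,0,0],0.4],[[0,0,0],[0,0,0],0.4],[[0,0,0],[0,0,0],0.4],[[0,0,0],[0,0,0],0.4]]}}

```text
clock: 5.43
eef_pos: [0.5114, -0.0915, 0.035]
tool_rot: [0.7, 0.714, 0.002, -0.0]
ft_force: [0.4, 6.9, 5.2]
grip_width: 0.0494
grasp_force: 64.5
```

Run:
```python
from h import *
im,W=cloud('scene'); Z=W[...,2]
cv2.imwrite('pics/s1.png',cv2.resize(im[140:300,140:340],None,fx=3,fy=3)[...,::-1])
```

```text
(no output)
```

View pics/s1.png

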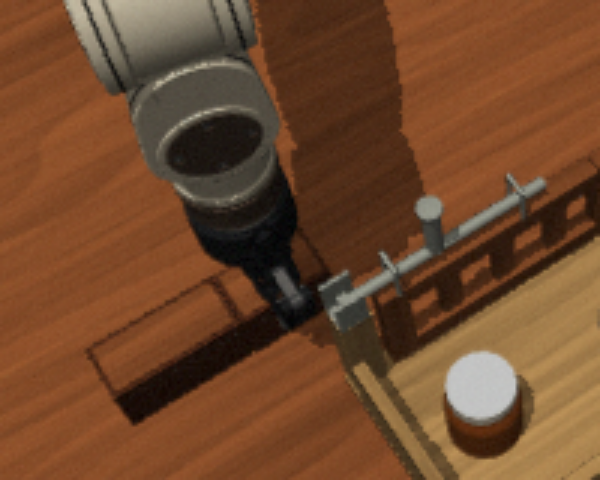

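The boxes meet at about crop (228,298), and the force has started to rise, so they're in contact. I'll press a little more to square the box up, then let go.

>>> {"method": "apply_moves", "body": {"steps": [[[-0.005,0,0],[0,0,0],0.4],[[-0.005,0,0],[0,0,0],0.4],[[-0.005,0,0],[0,0,0],0.4],[[-0.005,0,0],[0,0,0],0.4],[[0,0,0],[0,0,0],0.4],[[0,0,0],[0,0,0],0.4],[[0,0,0],[0,0,0],0.4],[[0,0,0],[0,0,0],0.4]]}}

```text
clock: 6.15
eef_pos: [0.5113, -0.0915, 0.0351]
tool_rot: [0.699, 0.715, 0.005, -0.003]
ft_force: [-0.4, 18.2, 10.0]
grip_width: 0.0497
grasp_force: 64.8
```

>>> {"method": "apply_moves", "body": {"steps": [[[0.005,0,0],[0,0,0],0.4],[[0.005,0,0],[0,0,0],0.4],[[0.005,0,0],[0,0,0],0.4],[[0,0,0],[0,0,0],1],[[0,0,0],[0,0,0],1],[[0,0,0],[0,0,0],1],[[0,0,0],[0,0,0],1],[[0,0,0],[0,0,0],1]]}}

```text
clock: 6.82
eef_pos: [0.5101, -0.0946, 0.0337]
tool_rot: [0.7, 0.714, -0.0, -0.0]
ft_force: [-0.2, -0.4, -1.1]
grip_width: 0.0856
grasp_force: 0.0
```

>>> {"method": "apply_moves", "body": {"steps": [[[0,0,-0.05],[0,0,0],1],[[0,0,-0.1],[0,0,0],1],[[0,0,-0.15],[0,0,0],1],[[0,0,-0.2],[0,0,0],1],[[0,0,-0.2],[0,0,0],1],[[0,0,-0.2],[0,0,0],1],[[0,0,-0.2],[0,0,0],1],[[0,0,-0.1],[0,0,0],1]]}}

```text
clock: 7.48
eef_pos: [0.5117, -0.0947, 0.2804]
tool_rot: [0.7, 0.714, 0.002, 0.004]
ft_force: [1.4, -0.5, -0.1]
grip_width: 0.0853
grasp_force: 0.0
```

Run:
```python
from h import *
plan([.56,.013,.27],1.2,8)
im,W=cloud('scene'); np.savez('s2.npz',im=im,W=W); Z=W[...,2]
v,u=np.mgrid[:400,:640]
m=((Z>.05)&(Z<.068)&(u>160)&(u<275)&(v>185)&(v<285)&(W[...,0]<.56)).astype(np.uint8)
n,l,s,c=cv2.connectedComponentsWithStats(m)
for i in range(1,n):
    if s[i,4]>40:
        P=W[l==i]; print(s[i],[np.round(q,1) for q in cv2.minAreaRect(P[:,:2].astype(np.float32)*1000)])
cv2.imwrite('pics/s2.png',cv2.resize(im[160:300,140:340],None,fx=4,fy=4)[...,::-1])
```

```text
pos [ 0.5117 -0.0947  0.2804] yaw 1.1 F [ 1.4 -0.5 -0.1] w 0.0853 gf 0.0 t 7.4833
[0.067 0.031 0.007] [ 0.0003  0.0001 -0.0001]
[0.067 0.031 0.007] [ 0.0003  0.0001 -0.0001]
[0.067 0.031 0.007] [ 0.0003  0.0001 -0.0001]
[0.067 0.031 0.007] [ 0.0003  0.0001 -0.0001]
[0.067 0.032 0.007] [ 0.0003  0.0001 -0.0001]
[0.067 0.032 0.007] [ 0.0003  0.0001 -0.0001]
[0.067 0.032 0.007] [ 0.0003  0.0001 -0.0001]
[0.067 0.032 0.007] [ 0.0003  0.0001 -0.0001]
[ 168  215   82   59 1723] [array([ 512.3, -144.6]), array([ 53.9, 190.9]), np.float64(1.0)]
```

View pics/s2.png

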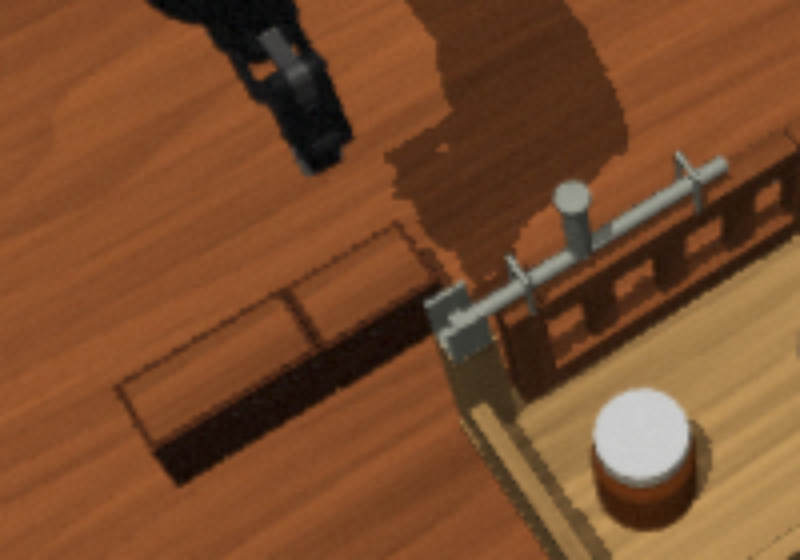

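The boxes are flush: the combined length is 190.9 mm against 190, and the yaw is 1.0°, the same as the fixed box. Now the knob.

Run:
```python
from h import *
plan([.6075,.012,.275],1.2,6)
```

```text
pos [ 0.513 -0.095  0.283] yaw 1.1 F [ 1.9 -0.3  2.1] w 0.0855 gf 0.0 t 7.5333
[0.088 0.08  0.007] [ 0.0007  0.0002 -0.0001]
[0.088 0.08  0.007] [ 0.0007  0.0002 -0.0001]
[0.088 0.08  0.007] [ 0.0007  0.0002 -0.0001]
[0.088 0.08  0.007] [ 0.0007  0.0002 -0.0001]
[0.088 0.08  0.007] [ 0.0007  0.0002 -0.0001]
[0.088 0.081 0.007] [ 0.0007  0.0002 -0.0001]
```

>>> {"method": "apply_moves", "body": {"steps": [[[0.088,0.08,0.005],[0,0,0],1],[[0.088,0.08,0.005],[0,0,0],1],[[0.088,0.08,0.005],[0,0,0],1],[[0.088,0.08,0.005],[0,0,0],1],[[0.088,0.08,0.005],[0,0,0],1],[[0.088,0.08,0.005],[0,0,0],1],[[0,0,0],[0,0,0],1],[[0,0,0],[0,0,0],1]]}}

```text
clock: 8.2
eef_pos: [0.6042, 0.014, 0.2673]
tool_rot: [0.7, 0.715, -0.001, -0.0]
ft_force: [-0.4, 0.1, -0.5]
grip_width: 0.085
grasp_force: 0.0
```

Run:
```python
from h import *
plan([.6075,.012,.184],1.2,6)
im,W=cloud('wrist'); Z=W[...,2]
m=((Z>.196)&(Z<.215)&(abs(W[...,0]-.6075)<.03)&(abs(W[...,1]-.012)<.03))
P=W[m]; print(m.sum(),P.mean(0),P.min(0),P.max(0)) if m.any() else print('none')
cv2.imwrite('pics/w1.png',im[...,::-1])
```

```text
pos [0.6042 0.014  0.2673] yaw 1.21 F [-0.4  0.1 -0.5] w 0.085 gf 0.0 t 8.2
[-0.002  0.003  0.069] [-0.0001  0.      0.    ]
[-0.002  0.003  0.069] [-0.0001  0.      0.    ]
[-0.002  0.003  0.069] [-0.0001  0.      0.    ]
[-0.002  0.003  0.069] [-0.0001  0.      0.    ]
[-0.002  0.003  0.069] [-0.0001  0.      0.    ]
[-0.002  0.003  0.069] [-0.0001  0.      0.    ]
576 [0.60779545 0.01221186 0.20904771] [0.59789741 0.0013969  0.20455337] [0.61734182 0.02126349 0.21138307]
```

View pics/w1.png

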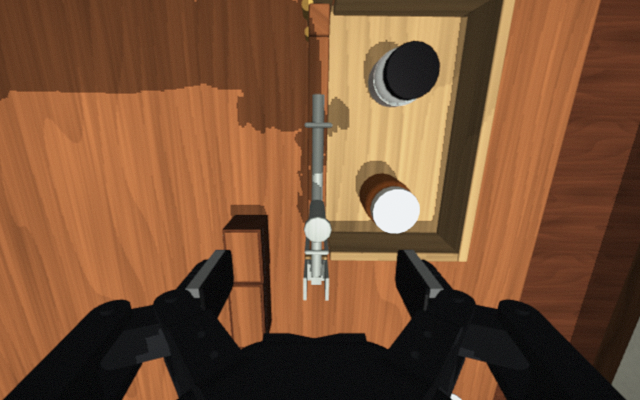

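The wrist view shows the knob cap at (317,230) between the open jaws and the boxes closed up at (245,285). The cap's centre measures (0.608, 0.012), which agrees with the earlier views, so I'll descend and grip.

>>> {"method": "apply_moves", "body": {"steps": [[[-0.002,0.003,0.069],[0,0,0],1],[[-0.002,0.003,0.069],[0,0,0],1],[[-0.002,0.003,0.069],[0,0,0],1],[[-0.002,0.003,0.069],[0,0,0],1],[[-0.002,0.003,0.069],[0,0,0],1],[[-0.001,0.003,0.069],[0,0,0],1],[[0,0,0],[0,0,0],1],[[0,0,0],[0,0,0],1]]}}

```text
clock: 8.92
eef_pos: [0.6067, 0.01, 0.1849]
tool_rot: [0.701, 0.713, -0.001, -0.001]
ft_force: [1.5, 0.0, 0.4]
grip_width: 0.0857
grasp_force: 0.0
```

>>> {"method": "apply_moves", "body": {"steps": [[[0,0,0],[0,0,0],0.5],[[0,0,0],[0,0,0],0.3],[[0,0,0],[0,0,0],0.2],[[0,0,0],[0,0,0],0.1],[[0,0,0],[0,0,0],0],[[0,0,0],[0,0,0],0],[[0,0,0],[0,0,0],0],[[0,0,0],[0,0,0],0]]}}

```text
clock: 9.58
eef_pos: [0.6073, 0.0111, 0.1857]
tool_rot: [0.7, 0.714, -0.0, -0.0]
ft_force: [-5.1, -0.4, 5.3]
grip_width: 0.0161
grasp_force: 58.2
```

>>> {"method": "apply_moves", "body": {"steps": [[[0,0,-0.005],[0,0,0],0],[[0,0,-0.008],[0,0,0],0],[[0,0,-0.01],[0,0,0],0],[[0,0,-0.01],[0,0,0],0],[[0,0,-0.01],[0,0,0],0],[[0,0,-0.008],[0,0,0],0],[[0,0,-0.005],[0,0,0],0],[[0,0,0],[0,0,0],0]]}}

```text
clock: 10.25
eef_pos: [0.6074, 0.0111, 0.1964]
tool_rot: [0.7, 0.714, -0.0, -0.0]
ft_force: [-5.4, 0.4, -1.8]
grip_width: 0.0159
grasp_force: 59.0
```

Run:
```python
from h import *
plan([.607,.051,.196],1.2,16)
im,W=cloud('wrist'); cv2.imwrite('pics/w2.png',im[...,::-1])
im,W=cloud('scene'); cv2.imwrite('pics/s3.png',cv2.resize(im[160:290,220:360],None,fx=4,fy=4)[...,::-1])
Z=W[...,2]
m=((Z>.13)&(abs(W[...,0]-.6085)<.012)&(W[...,1]>.04)&(W[...,1]<.08)); print('rod top',np.percentile(Z[m],[10,50,90]))
```

```text
pos [0.6074 0.0111 0.1964] yaw 1.12 F [-5.4  0.4 -1.8] w 0.0159 gf 59.00909174233675 t 10.25
[0.012 0.    0.   ] [-0. -0. -0.]
[0.012 0.    0.   ] [-0. -0. -0.]
[0.012 0.    0.   ] [-0. -0. -0.]
[0.012 0.    0.   ] [-0. -0. -0.]
[0.012 0.    0.   ] [-0. -0. -0.]
[0.012 0.    0.   ] [-0. -0. -0.]
[0.012 0.    0.   ] [-0. -0. -0.]
[0.012 0.    0.   ] [-0. -0. -0.]
[0.012 0.    0.   ] [-0. -0. -0.]
[0.012 0.    0.   ] [-0. -0. -0.]
[0.012 0.    0.   ] [-0. -0. -0.]
[0.012 0.    0.   ] [-0. -0. -0.]
[0.012 0.    0.   ] [-0. -0. -0.]
[0.012 0.    0.   ] [-0. -0. -0.]
[0.012 0.    0.   ] [-0. -0. -0.]
[0.012 0.    0.   ] [-0. -0. -0.]
rod top [0.13155084 0.62955737 0.63265054]
```

View pics/s3.png

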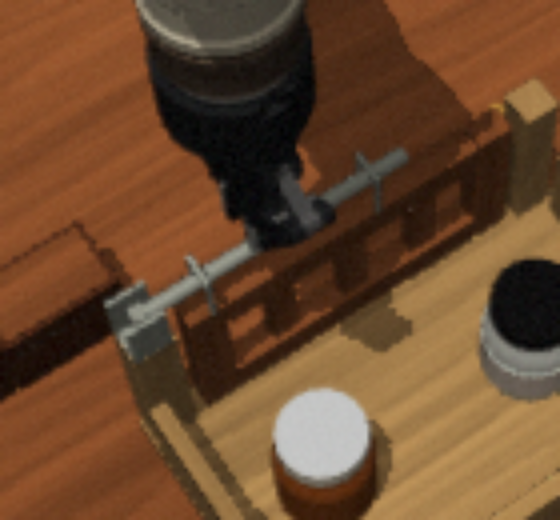

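The fingers hold the knob and the rod now sits high in its guides, with its hooked end still at the keeper (140,315). Next I draw the bolt back.

>>> {"method": "apply_moves", "body": {"steps": [[[0.01,0,0],[0,0,0],0],[[0.012,0,0],[0,0,0],0],[[0.012,0,0],[0,0,0],0],[[0.012,0,0],[0,0,0],0],[[0.012,0,0],[0,0,0],0],[[0.012,0,0],[0,0,0],0],[[0.012,0,0],[0,0,0],0],[[0.012,0,0],[0,0,0],0]]}}

```text
clock: 11.02
eef_pos: [0.6071, 0.0297, 0.1962]
tool_rot: [0.7, 0.714, -0.001, -0.0]
ft_force: [-5.4, -1.5, -1.7]
grip_width: 0.0162
grasp_force: 59.0
```

>>> {"method": "apply_moves", "body": {"steps": [[[0.012,0,0],[0,0,0],0],[[0.012,0,0],[0,0,0],0],[[0.012,0,0],[0,0,0],0],[[0.012,0,0],[0,0,0],0],[[0.012,0,0],[0,0,0],0],[[0.012,0,0],[0,0,0],0],[[0.005,0,0],[0,0,0],0],[[0,0,0],[0,0,0],0]]}}

```text
clock: 11.68
eef_pos: [0.6068, 0.0455, 0.1962]
tool_rot: [0.7, 0.714, -0.0, -0.0]
ft_force: [-4.9, -0.3, -0.9]
grip_width: 0.0162
grasp_force: 59.0
```

Run:
```python
from h import *
print(bot.get_obs())
im,W=cloud('scene'); cv2.imwrite('pics/s4.png',cv2.resize(im[160:290,220:360],None,fx=4,fy=4)[...,::-1])
```

```text
{'clock': 11.6833, 'joint_pos': array([7.47903539e-02, 4.82168079e-01, 2.20124542e-01, 1.30970382e+00,
       2.18454940e-04, 1.62583318e+00]), 'joint_vel': array([-1.14180841e-03, -3.83603050e-06, -7.64651675e-04,  1.28105311e-03,
        3.89022572e-03, -1.92068995e-03]), 'tau': array([-1.02315133e-01, -4.94336379e+01,  2.80682641e+01, -1.92672528e+00,
       -1.10770322e-01, -1.67015567e-02]), 'eef_pos': array([0.60678015, 0.04552887, 0.1961927 ]), 'tool_rot': array([ 7.00088441e-01,  7.14055976e-01, -2.85278900e-04, -3.95802244e-04]), 'ft_force': array([-4.88205181, -0.26708887, -0.87633028]), 'ft_torque': array([ 0.01983974,  0.99455513, -0.00316647]), 'grasp_force': 59.01203133165836, 'grip_width': 0.01620651434422985}
```

View pics/s4.png

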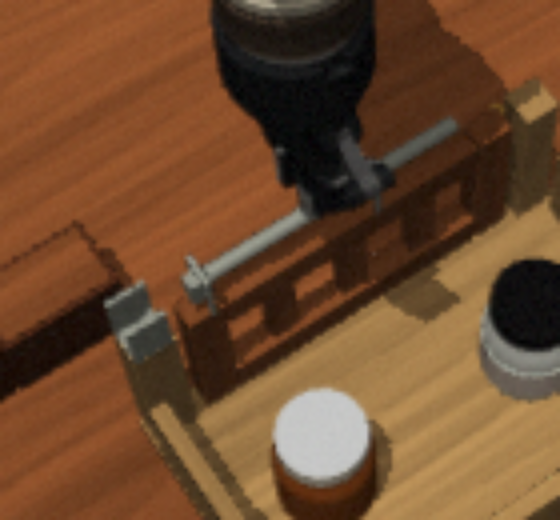

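The bolt's hooked end is clear of the keeper: it now sits by the guide at (190,285). Next I swing the gate on an arc of about 0.134 m radius, turning the tool with it.

>>> {"method": "apply_moves", "body": {"steps": [[[0,-0.008,0],[0,0,0.0035],0],[[0,-0.0146,0],[0,0,0.007],0],[[0,-0.0146,0],[0,0,0.007],0],[[0,-0.0146,0],[0,0,0.007],0],[[0,-0.0146,0],[0,0,0.007],0],[[0,-0.0146,0],[0,0,0.007],0],[[0,-0.0146,0],[0,0,0.007],0],[[0,-0.0146,0],[0,0,0.007],0]]}}

```text
clock: 12.4
eef_pos: [0.5854, 0.0464, 0.1966]
tool_rot: [0.757, 0.653, 0.001, 0.0]
ft_force: [3.3, 0.1, -1.9]
grip_width: 0.0162
grasp_force: 59.1
```

>>> {"method": "apply_moves", "body": {"steps": [[[0,-0.0146,0],[0,0,0.007],0],[[0,-0.0146,0],[0,0,0.007],0],[[0,-0.0146,0],[0,0,0.007],0],[[0,-0.0146,0],[0,0,0.007],0],[[0,-0.0146,0],[0,0,0.007],0],[[0,-0.0146,0],[0,0,0.007],0],[[0,-0.0146,0],[0,0,0.007],0],[[0,-0.0146,0],[0,0,0.007],0]]}}

```text
clock: 13.07
eef_pos: [0.5623, 0.0516, 0.1964]
tool_rot: [0.812, 0.584, 0.0, 0.0]
ft_force: [4.4, -0.6, -1.3]
grip_width: 0.0159
grasp_force: 59.1
```

>>> {"method": "apply_moves", "body": {"steps": [[[0,-0.0146,0],[0,0,0.007],0],[[0,-0.0146,0],[0,0,0.007],0],[[0,-0.0146,0],[0,0,0.007],0],[[0,-0.0146,0],[0,0,0.007],0],[[0,-0.0146,0],[0,0,0.007],0],[[0,-0.0146,0],[0,0,0.007],0],[[0,-0.0146,0],[0,0,0.007],0],[[0,-0.008,0],[0,0,0.0035],0]]}}

```text
clock: 13.73
eef_pos: [0.542, 0.06, 0.1964]
tool_rot: [0.857, 0.515, 0.0, 0.0]
ft_force: [4.5, -1.6, -1.9]
grip_width: 0.0159
grasp_force: 59.1
```

>>> {"method": "apply_moves", "body": {"steps": [[[0,0,0],[0,0,0],0],[[0,0,0],[0,0,0],0],[[0,0,0],[0,0,0],0],[[0,0,0],[0,0,0],0],[[0,0,0],[0,0,0],0],[[0,0,0],[0,0,0],0],[[0,0,0],[0,0,0],0],[[0,0,0],[0,0,0],0]]}}

```text
clock: 14.4
eef_pos: [0.5422, 0.0599, 0.1963]
tool_rot: [0.857, 0.516, -0.0, 0.0]
ft_force: [3.5, -2.0, -1.1]
grip_width: 0.0161
grasp_force: 59.1
```

Run:
```python
from h import *
plan([.5,0,.2],1,0)
im,W=cloud('scene'); cv2.imwrite('pics/s5.png',cv2.resize(im[140:300,150:410],None,fx=3,fy=3)[...,::-1])
Z=W[...,2]; v,u=np.mgrid[:400,:640]
for nm,m in(('boxes',(Z>.05)&(Z<.068)&(u>160)&(u<300)&(v>185)&(v<285)&(W[...,0]<.56)&(W[...,1]<-.03)),('gate',(Z>.122)&(Z<.136)&(W[...,0]<.598)&(W[...,0]>.45)&(W[...,1]>-.05)&(W[...,1]<.2))):
    n,l,s,c=cv2.connectedComponentsWithStats(m.astype(np.uint8))
    for i in range(1,n):
        if s[i,4]>40: print(nm,s[i],[np.round(q,1) for q in cv2.minAreaRect(W[l==i][:,:2].astype(np.float32)*1000)])
```

```text
pos [0.5422 0.0599 0.1963] yaw -27.87 F [ 3.5 -2.  -1.1] w 0.0161 gf 59.13225553929806 t 14.4
boxes [ 168  215   83   59 1717] [array([ 511.7, -144.8]), array([ 54.4, 190.5]), np.float64(0.9)]
gate [251 181 100  23 705] [array([556.8,  87.3]), array([235.4,  27.1]), np.float64(65.4)]h.py:17: RuntimeWarning: divide by zero encountered in divide
  rv=(R.inv()*T).as_rotvec(); d=(np.array(p)-P)/n
```

View pics/s5.png

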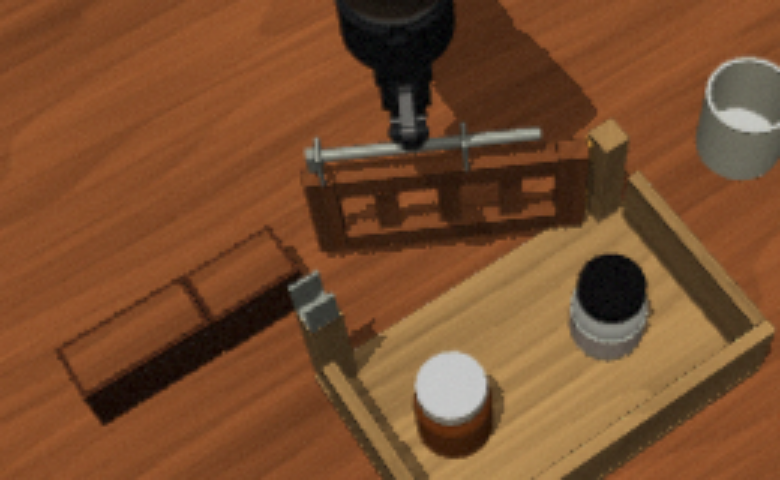

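The gate stands open about 0.5 rad with the bolt drawn back at (310,155). The boxes are still tight together at 190.5 mm and clear of the gate, and the jars and mug haven't moved. Handing in.

```bash
python3 -c "
from workcell import bot
print(bot.job_done())"
```

```text
the job is handed in; nothing more can be done
None
```

I handed the job in at 14.5 s of robot time: the loose box is flush against the fixed one, the bolt is drawn back about 34 mm, and the gate is held by the knob at about 0.5 rad; the judge returned no verdict.

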